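Change the worn roller in a bench roller stand

ROBOT

A 6-joint arm with a two-finger parallel gripper is mounted at the origin on the work surface. World frame = base frame: x ahead of the robot, y to its left, z up, the work surface at z = 0. Lengths are in m, angles in rad, forces in N, time in s.
With the tool pointing down it reaches from about 0.325 to 0.85 m from the base axis. Payload 4.4 kg.
Tool frame: the origin (TCP) lies on the centre line of the jaws, within the pads' length; the fingertips stand 19 mm ahead of it and the grasp point (between the pads) is the TCP; z points along the fingers, y is the line along which they close (so a half turn about z gives the same grasp; the last joint's range is limited). The gripper opens to 94 mm and grips with 3 to 60 N. Pads are 16 mm wide; open, the fingers measure 119 mm over their backs; the gripper's body (75 mm by 177 mm) begins 78 mm behind the grasp point.
Start: joints at [1.105, 0.207, 1.542, -0, 1.393, -0.15], TCP at [0.179, 0.547, 0.189] pointing down, gripper open.
Joint ranges: [-2.73, 2.73], [-0.86, 2.22], [0.23, 2.46], [-1.11, 4.25], [0.08, 2.63], [-2.82, 2.82]. Speed limits (rad/s): [2.79, 2.79, 3.14, 3.14, 3.14, 3.14].

INTERFACE

Orientations are given as a rotation vector (axis times angle).
In Python, from cell import arm gives the robot as it stands. The module is installed in compiled form; this text tells all that it offers.
- The arm moves only by the shell command python3 -m inch 'ROWS' [FORCE]. ROWS is JSON, one flat list of numbers, 7 for each row, row after row: the shift along the world's x, y, z in mm, then the turn, a rotation vector about the world's x, y, z in rad, then the finger opening in mm, from 0 to 94. A call has 1 to 12 rows; each row shifts and turns the commanded pose from where the row before left it; what a row does not reach is not made up. A row lasts 1/8 s, in which the tool goes at most 62.5 mm and 10.7 degrees, less where a joint would pass 70% of its speed; a pose out of reach is approached as far as the arm can. A call with a gripper value outside its range is refused whole. The fingers move at their own pace and stop on an object; FORCE is the grip in N (left out, the last holds). Time passes only in rows, so rows that do not move let the fingers close. It gives the time, the measured TCP pose, the force, the opening and the grip force at its end, in the units of the state.
- arm.observe(): the state, without advancing time (a new reading comes with each control period).
- arm.camera(name): name is "scene" or "top" or "wrist"; returns the picture (480x640x3 uint8, red, green, blue); there is no depth.
- arm.camera_params(name): a dict with "K" (3x3 intrinsics, pixels), "k1" (the pictures are not rectified: a ray, as slopes to the right and down, at radius r is drawn at 1 + k1 r^2 times it, then the intrinsics apply), "T" (4x4, takes a point from camera to world coordinates). Camera axes: x right, y up, looking along -z (the intrinsics and any distortion apply to the point x, -y, -z); pixel columns grow to the right and rows downward; lengths in m; the calibration is good to about 2 mm. A picture is of the moment at which its call begins: read the wrist's pose just before it. camera_params takes no time and is no camera call; for the wrist camera it gives the pose at the moment of the call.
- arm.hand_in(): hands the job in; it is judged then, once.
Trained networks look in the newest picture that a camera, given by its name, has taken for a name from the list of things; names that differ only in an ending like _2 or _b are one class to them, and where a whole thing is asked for, a point or a joint stands for the part that bears it (a point fixed in the world has none). Each returns a list of dicts, best first, with "confidence" (0 to 1); they miss things now and then, are a little off and sometimes report something else, mostly with a low value. They report only what shows in the picture. A call takes as long as a camera call. They do not tell look-alikes from the thing itself.
- arm.look_for(thing, camera): "bbox" ([left, top, right, bottom] in pixels, round what is visible of it).
- arm.outline_of(thing, camera): "pixels" (480x640 bool, what is visible of it) and "bbox" ([left, top, right, bottom] in pixels, round what is visible of it).
The state is a dict: "clock": time; "qpos": joint angles; "dq": joint speeds; "joint_efforts": joint torques, N m; "tool_pos": TCP position; "ee_rot": TCP orientation; "force": force on the tool from outside, world axes, zero at the start; "moment": the same for the moment, N m; "finger_gap": opening from 0.0 (shut) to 1.0 (fully open); "grasp_force": force on a finger pad.
Only numpy, scipy, OpenCV 4.12 (cv2) and the standard library are available. Lean on these libraries where they do the work, as an engineer would, in place of code of your own. Each camera call takes 0.05 s, during which the arm holds its last target. There are 200 camera calls.

TASK

The black roller in the roller stand has lost part of its rubber: lift it out and lay it flat in the blue scrap tray. Then take the orange spare from its wooden cradle and gently lower it (do not drop it) into the stand's two open slots, until both axle ends rest fully home on the slot bottoms and the roller is let go. Leave the tools and other things on the bench where they are.

Things in the scene. Friction and masses are not known exactly. Their poses are not given: they have to be found in the camera images.
- stand: roller stand, fixed to the bench: green foot plate 110 (x) x 190 (y) x 15 mm and two upright steel brackets, 8 mm thick and 60 mm wide, with inner faces at y = -58 and +58. Each bracket has a slot open at the top, at x = 0, 13 mm wide, floor 60 mm above the bench, straight up to 80 mm, then flaring (30 degrees each side) to 27 mm wide at the top, 92 mm above the bench. Origin: centre of the underside; a seated roller lies along its y axis
- stand_seat (a point): point midway between the two brackets, 65 mm above the bench, where the centre of a fully seated roller lies; axes as the stand's: y along the roller axis, x across the slots, z up
- worn: worn roller, at the start seated in the stand: black rubber sleeve 40 mm in diameter and 82 mm long, missing over the last 28 mm at its -y end, where a dark steel core 30 mm in diameter shows (so the whole roller body is 110 mm long, y = -55 to +55); bare steel axle 10 mm in diameter, 160 mm long over all, sticking out 25 mm at each end. About 0.35 to 0.7 kg. Origin on the axis at mid length; y axis along the roller
- spare: spare roller, at the start lying in the cradle: full orange sleeve 40 mm in diameter and 110 mm long (y = -55 to +55), bare steel axle 10 mm in diameter, 160 mm long over all, sticking out 25 mm at each end. About 0.35 to 0.7 kg, balanced about its middle. Origin on the axis at mid length; y axis along the roller (it fits the stand either way round)
- spare_a (a point): point on the spare's axis, 62 mm from its centre towards -y, where the axle crosses a bracket; when seated, 65 mm above the bench
- spare_b (a point): the same at the other end, 62 mm towards +y
- cradle: wooden cradle, fixed to the bench: plywood foot 90 (x) x 120 (y) x 10 mm with two dark V-blocks, each 18 mm thick, at y = -42 and +42, up to 49 mm high, 70 mm wide; a 66 mm gap between them leaves the middle of the roller free for fingers. The spare lies along its y axis, its axis 50 mm above the bench. Origin: centre of the underside
- tray: blue open scrap tray, fixed to the bench: 160 (x) x 210 (y) x 35 mm high outside, walls and floor 5 mm thick; a roller fits along its y axis. Origin: centre of the underside. A roller lying in it has its axis about 25 mm above the bench
- wrench: bystander: steel wrench, 150 mm long, lying flat in front of the stand (on the robot's side). Leave it
- screwdriver: bystander: screwdriver, 170 mm long, lying beyond the tray. Leave it
- offcut: bystander: dark wood offcut, 45 x 130 x 22 mm, lying beyond the cradle. Leave it
- hammer: bystander: hammer lying at the back of the bench. Leave it
- glue: bystander: white glue bottle, 60 mm in diameter, 150 mm tall, standing beyond the task's things, left of the middle. Leave it
- tin: bystander: steel tin, 84 mm in diameter, 110 mm tall, standing beyond the task's things, right of the middle. Leave it
- tape: bystander: yellow tape measure, 68 mm in diameter, 30 mm high, lying on the robot's side, to the right. Leave it
Mind the look-alikes: they are no part of the job. What is meant by the worn is not pink or purple, and is the smaller of those in its own colour.

How it is judged:
By the outcome, as a careful person would: the job done as asked, in the order asked, and still so for the second after the job is handed in, with the robot touching nothing.
It also fails if it takes over 72 s, if anything falls off the work surface, if the arm or the gripper's body presses on something with over 40 N, if the wrist force passes 120 N, or if a joint passes its speed limit or range.

## Working session

There is one attempt and no reset: what is moved stays moved. The work goes in short steps, Python scripts to look and compute and a shell command to move; the robot and the scene stay as the last step left them, time stands still between calls to the robot, and variables do not carry over. Pictures are saved under pics/ and viewed, at most 10 in all, crops included, and the job is handed in when it is done.

```bash
mkdir -p pics; cat > h.py <<'E'
import numpy as np, cv2
from cell import arm
def snap(n,f=None):
    im=arm.camera(n)
    if f: cv2.imwrite('pics/'+f,im[:,:,::-1])
    return im
def ray(P,u,v):
    K=np.array(P['K']);T=np.array(P['T']);k=P['k1']
    d=np.array([(u-K[0,2])/K[0,0],(v-K[1,2])/K[1,1]]);s=d.copy()
    for _ in range(30): s=d/(1+k*(s@s))
    w=T[:3,:3]@np.array([s[0],-s[1],-1]); return T[:3,3],w
def at(P,u,v,z):
    o,w=ray(P,u,v); return o+w*(z-o[2])/w[2]
def proj(P,p):
    K=np.array(P['K']);T=np.array(P['T'])
    c=T[:3,:3].T@(np.array(p)-T[:3,3]); s=np.array([c[0],-c[1]])/-c[2]; s=s*(1+P['k1']*(s@s))
    return np.array([K[0,0]*s[0]+K[0,2],K[1,1]*s[1]+K[1,2]])
E
python3 - <<'E'
from h import *
for c in ('top','scene'):
    snap(c,c+'0.png')
    P=arm.camera_params(c);print(c,np.round(P['T'],3).tolist(),P['K'][0][0])
    for t in ('worn','spare','stand','cradle','tray'):
        print(t,[(np.round(d['bbox']).tolist(),round(d['confidence'],2)) for d in arm.look_for(t,c)])
s=arm.observe();print(s['tool_pos'],s['ee_rot'],s['clock'])
E
```

```text
top [[0.013, 0.999, -0.045, 0.445], [-1.0, 0.012, -0.012, 0.099], [-0.012, 0.045, 0.999, 1.39], [0.0, 0.0, 0.0, 1.0]] 582.9236867668866
worn [([215.0, 200.0, 278.0, 224.0], 0.96), ([205.0, 315.0, 259.0, 390.0], 0.73), ([299.0, 260.0, 318.0, 328.0], 0.69), ([98.0, 176.0, 169.0, 232.0], 0.6), ([334.0, 175.0, 430.0, 253.0], 0.18)]
spare [([474.0, 239.0, 538.0, 261.0], 0.61)]
stand [([204.0, 182.0, 293.0, 249.0], 0.58)]
cradle [([479.0, 226.0, 530.0, 266.0], 0.83)]
tray [([333.0, 175.0, 430.0, 252.0], 0.65)]
scene [[0.804, -0.451, 0.388, 0.935], [0.595, 0.612, -0.521, -0.463], [-0.002, 0.65, 0.76, 0.882], [0.0, 0.0, 0.0, 1.0]] 493.7423365730507
worn [([247.0, 139.0, 325.0, 161.0], 0.92), ([433.0, 125.0, 457.0, 178.0], 0.89), ([256.0, 199.0, 308.0, 229.0], 0.61)]
spare [([147.0, 340.0, 204.0, 410.0], 0.59)]
stand [([337.0, 171.0, 424.0, 246.0], 0.87), ([330.0, 175.0, 376.0, 209.0], 0.29)]
cradle [([143.0, 344.0, 217.0, 422.0], 0.59)]
tray [([239.0, 245.0, 364.0, 354.0], 0.78)]
[0.17857326 0.54658626 0.18869123] [4.93939153e-01 3.10251165e+00 9.43352009e-05] 0.6
```

View pics/top0.png

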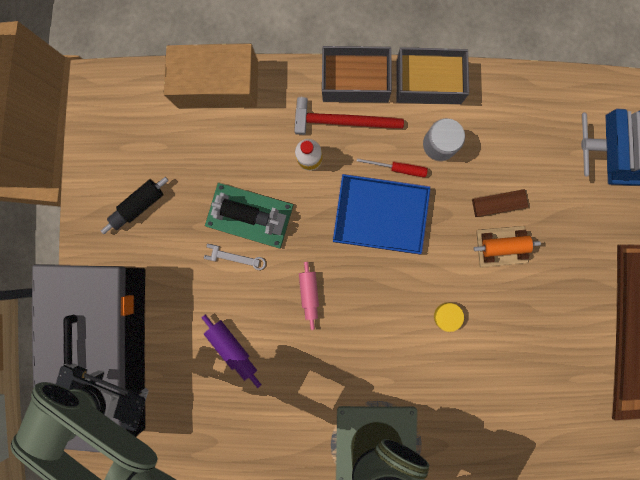

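View pics/scene0.png

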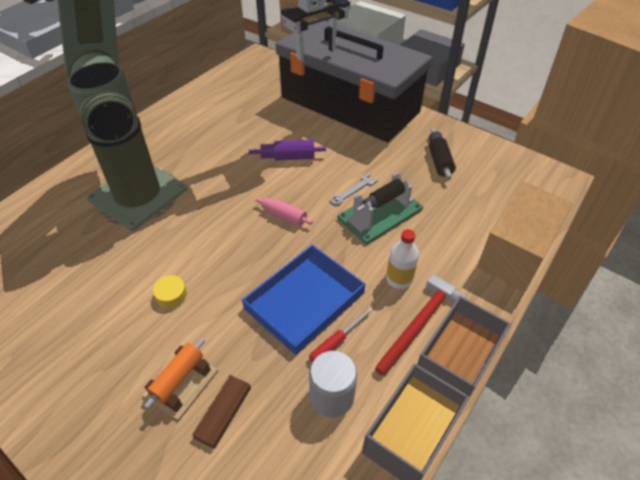

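Top view: the possible candidates for the worn roller are black in the stand (245,212), larger black loose on the bench (137,206), pink (309,296) and purple (231,350). I choose the one in the stand. The orange spare is at (508,246), the tray at (382,213).

```bash
python3 - <<'E'
from h import *
im=snap('top')
a=cv2.resize(im[170:260,190:305],None,fx=3.4,fy=3.4,interpolation=cv2.INTER_CUBIC)
b=cv2.resize(im[210:285,460:560],None,fx=3.9,fy=3.9,interpolation=cv2.INTER_CUBIC)
h=max(a.shape[0],b.shape[0]);f=lambda x:np.pad(x,((0,h-x.shape[0]),(0,0),(0,0)))
cv2.imwrite('pics/crop.png',np.hstack([f(a),f(b)])[:,:,::-1])
P=arm.camera_params('top')
def m(t,z,ok):
    for d in arm.outline_of(t,'top'):
        bb=d['bbox'];c=((bb[0]+bb[2])/2,(bb[1]+bb[3])/2)
        if np.hypot(c[0]-ok[0],c[1]-ok[1])>30: continue
        v,u=np.nonzero(d['pixels'])
        cs=cv2.findContours(d['pixels'].astype(np.uint8),0,1)[0];cs=max(cs,key=cv2.contourArea).reshape(-1,2)
        w=np.array([at(P,x,y,z)[:2] for x,y in cs]).astype(np.float32)*1000
        r=cv2.minAreaRect(w);print(t,round(d['confidence'],2),'centre',np.round(r[0]),'size',np.round(r[1]),'ang',round(r[2],1),len(u)); 
m('worn',.07,(245,212));m('spare',.055,(508,246));m('stand',.015,(249,215));m('cradle',.01,(508,246));m('tray',.035,(382,213))
# colour masks
hsv=cv2.cvtColor(im,cv2.COLOR_RGB2HSV)
def col(n,lo,hi,box,z):
    k=cv2.inRange(hsv,np.array(lo),np.array(hi));q=np.zeros_like(k);x0,y0,x1,y1=box;q[y0:y1,x0:x1]=k[y0:y1,x0:x1]
    v,u=np.nonzero(q);w=np.array([at(P,x,y,z)[:2] for x,y in zip(u,v)]).astype(np.float32)*1000
    r=cv2.minAreaRect(w);print(n,'centre',np.round(r[0]),'size',np.round(r[1]),'ang',round(r[2],1),len(u))
col('green',(45,60,30),(90,255,255),(195,175,300,255),.015)
col('blue',(100,120,30),(125,255,255),(325,165,440,262),.035)
col('orange',(5,180,100),(18,255,255),(475,228,545,268),.058)
E
```

```text
worn 0.7 centre [549. 314.] size [160.  40.] ang 74.7 858
spare 0.61 centre [ 482. -295.] size [ 40. 153.] ang 5.5 865
stand 0.69 centre [549. 314.] size [192. 110.] ang 74.4 2720
cradle 0.59 centre [ 515. -291.] size [ 39. 125.] ang 13.9 1069
tray 0.89 centre [553.   0.] size [212. 164.] ang 82.6 6179
green centre [549. 314.] size [190. 109.] ang 74.3 2139
blue centre [554.  -0.] size [209. 159.] ang 82.5 6058
orange centre [ 482. -294.] size [ 39. 120.] ang 5.3 817
```

View pics/crop.png

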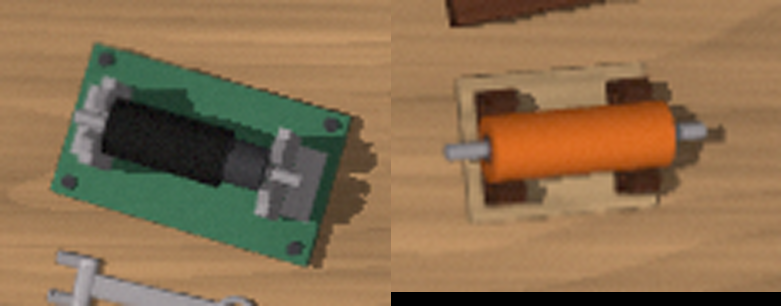

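The crop confirms it: in the stand, the black sleeve (left) has a bare dark core at its right (-y) end. The orange spare is in the cradle. Measured sizes match the description (stand 190x109, tray 209x159, roller 160 mm long). Moving above the worn roller.

```bash
python3 -m inch '[37,-23,0,0,0,-0.153,94, 37,-23,0,0,0,-0.153,94, 37,-23,0,0,0,-0.153,94, 37,-23,0,0,0,-0.153,94, 37,-23,0,0,0,-0.153,94, 37,-23,0,0,0,-0.153,94, 37,-23,0,0,0,-0.153,94, 37,-23,0,0,0,-0.153,94, 37,-23,0,0,0,-0.153,94, 39,-21,0,0,0,-0.150,94, 0,0,0,0,0,0,94, 0,0,0,0,0,0,94]' 30
python3 - <<'E'
from h import *
s=arm.observe();print(s['tool_pos'],s['ee_rot'],s['qpos'])
P=arm.camera_params('wrist');im=snap('wrist','w1.png');print(np.round(P['T'],3).tolist())
for t,z in (('worn',.08),('stand',.015)):
  for d in arm.outline_of(t,'wrist'):
    cs=cv2.findContours(d['pixels'].astype(np.uint8),0,1)[0];cs=max(cs,key=cv2.contourArea).reshape(-1,2)
    w=np.array([at(P,x,y,z)[:2] for x,y in cs]).astype(np.float32)*1000
    r=cv2.minAreaRect(w);print(t,d['bbox'],round(d['confidence'],2),np.round(r[0]),np.round(r[1]),round(r[2],1))
for y in (-62,0,62):
  c,sn=np.cos(np.radians(-15.6)),np.sin(np.radians(-15.6)); print(y,proj(P,[.549-sn*y/1000,.314+c*y/1000,.065]))
E
```

```text
clock: 2.4
tool_pos: [0.5499, 0.3187, 0.1883]
ee_rot: [-2.501, -1.9, 0.001]
force: [-0.8, -0.8, 0.2]
finger_gap: 0.997
grasp_force: 0.0
[0.54994299 0.31874589 0.18830761] [-2.50056606e+00 -1.90030751e+00  1.37476133e-03] [3.88890041e-01 3.34640299e-01 1.38160789e+00 6.42543991e-04
 1.42642042e+00 6.59914887e-01]
[[0.963, 0.26, 0.068, 0.57], [-0.269, 0.934, 0.237, 0.387], [-0.001, -0.247, 0.969, 0.385], [0.0, 0.0, 0.0, 1.0]]
worn [0.0, 186.7, 64.1, 315.6] 0.8 [302. 372.] [127.  52.] 40.6
worn [160.7, 401.2, 219.0, 414.5] 0.75 [387. 183.] [20. 60.] 75.2
worn [293.9, 140.4, 344.7, 324.7] 0.55 [551. 314.] [154.  39.] 74.6
-62 [315.41631265 299.7029911 ]
0 [315.43720271 233.65810087]
62 [315.46016187 161.20710333]
```

View pics/w1.png

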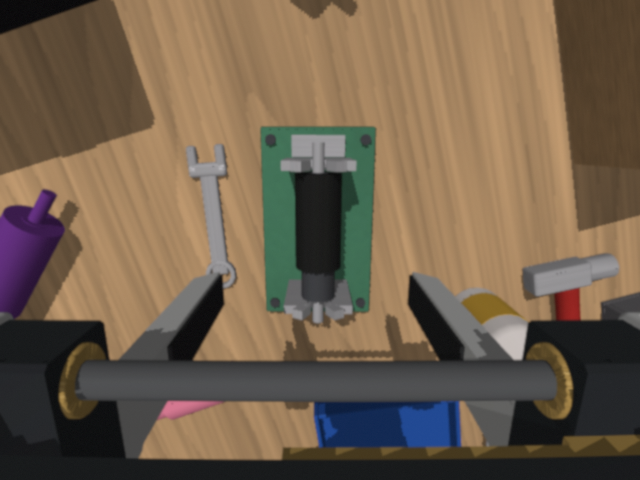

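The roller runs from (318,150) to (318,315), vertical in the wrist picture, and is 2-3 px right of the prediction. The alignment is good. Lowering and gripping.

```bash
python3 -m inch '[1,0,-25,0,0,0,94, 0,0,-25,0,0,0,94, 0,0,-25,0,0,0,94, 0,0,-25,0,0,0,94, 0,0,-15,0,0,0,94, 0,0,0,0,0,0,94, 0,0,0,0,0,0,60, 0,0,0,0,0,0,42, 0,0,0,0,0,0,34, 0,0,0,0,0,0,34, 0,0,0,0,0,0,34, 0,0,0,0,0,0,34]' 30
python3 -m inch '[0,0,0,0,0,0,30, 0,0,0,0,0,0,30]' 30
python3 -c "
from cell import arm
s=arm.observe();print(s)"
```

```text
clock: 4.05
tool_pos: [0.5516, 0.3185, 0.0736]
ee_rot: [-2.502, -1.9, 0.0]
force: [-0.7, -0.2, 0.0]
finger_gap: 0.4
grasp_force: 0.0
clock: 4.3
tool_pos: [0.5516, 0.3185, 0.0736]
ee_rot: [-2.502, -1.9, 0.0]
force: [0.3, 0.0, 0.3]
finger_gap: 0.323
grasp_force: 0.0
{'clock': 4.3, 'qpos': array([3.87960701e-01, 4.43264002e-01, 1.48161805e+00, 2.44334485e-06,
       1.21680560e+00, 6.59986177e-01]), 'dq': array([-0.00084243, -0.00029917, -0.00095851, -0.0004719 ,  0.00065556,
        0.00027869]), 'joint_efforts': array([-2.54383252e-03, -4.45378661e+01, -2.59076750e+01,  6.41724374e-02,
       -3.20447073e-02, -2.94091228e-05]), 'tool_pos': array([0.55157923, 0.31853693, 0.07360206]), 'ee_rot': array([-2.50211848e+00, -1.89969453e+00,  1.43225540e-04]), 'force': array([0.32647544, 0.03176786, 0.32260299]), 'moment': array([-0.109331  ,  0.09896713,  0.02743602]), 'grasp_force': 0.0, 'finger_gap': 0.32286032773555867}
```

```bash
python3 -m inch '[0,0,0,0,0,0,26, 0,0,0,0,0,0,26, 0,0,0,0,0,0,26]' 30
python3 -c "
from h import *
im=snap('wrist','w2.png')"
```

```text
clock: 4.68
tool_pos: [0.5516, 0.3185, 0.0737]
ee_rot: [2.502, 1.9, -0.0]
force: [0.1, -0.6, -0.6]
finger_gap: 0.277
grasp_force: 0.0
```

View pics/w2.png

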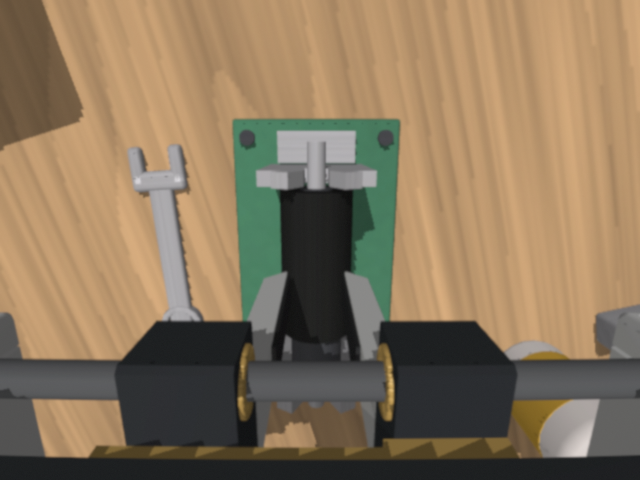

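```bash
python3 - <<'E'
from h import *
P=arm.camera_params('wrist');s=arm.observe()
t=s['tool_pos'];print(np.round(P['T'],3).tolist())
c,sn=np.cos(np.radians(-15.6)),np.sin(np.radians(-15.6))
f=lambda x,y,z:np.round(proj(P,[t[0]+c*x-sn*y,t[1]+sn*x+c*y,t[2]+z])).tolist()
print('tcp',f(0,0,0),'tip',f(0,0,-.019),'tip corner',f(.013,.008,-.019),f(-.013,.008,-.019),'pad top corner',f(-.013,.008,.019))
for y in (-80,-55,-27,0,55,80): print(y,np.round(proj(P,[.551-sn*y/1000,.314+c*y/1000,.065])))
im=snap('wrist');hsv=cv2.cvtColor(im,cv2.COLOR_RGB2HSV)
E
```

```text
[[0.963, 0.261, 0.067, 0.571], [-0.269, 0.933, 0.238, 0.387], [-0.0, -0.247, 0.969, 0.27], [0.0, 0.0, 0.0, 1.0]]
tcp [314.0, 277.0] tip [315.0, 266.0] tip corner [336.0, 253.0] [293.0, 253.0] pad top corner [288.0, 274.0]
-80 [316. 398.]
-55 [316. 363.]
-27 [316. 322.]
0 [316. 279.]
55 [316. 183.]
80 [316. 135.]
```

```bash
python3 -m inch '[0,0,0,0,0,0,10, 0,0,0,0,0,0,10, 0,0,0,0,0,0,10, 0,0,0,0,0,0,10]' 30
python3 -c "
from h import *
im=snap('wrist','w3.png');im2=snap('scene');c=im2[110:260,300:480]
P=arm.camera_params('scene');print(proj(P,arm.observe()['tool_pos']))
a=cv2.resize(im[220:460,200:440],(400,400));b=cv2.resize(c,(400,400))
cv2.imwrite('pics/w3.png',np.hstack([a,b])[:,:,::-1])"
```

```text
clock: 5.28
tool_pos: [0.5516, 0.3186, 0.0736]
ee_rot: [-2.502, -1.9, 0.0]
force: [1.2, 0.4, -0.1]
finger_gap: 0.108
grasp_force: 0.0
[384.33059894 191.42538323]
```

View pics/w3.png

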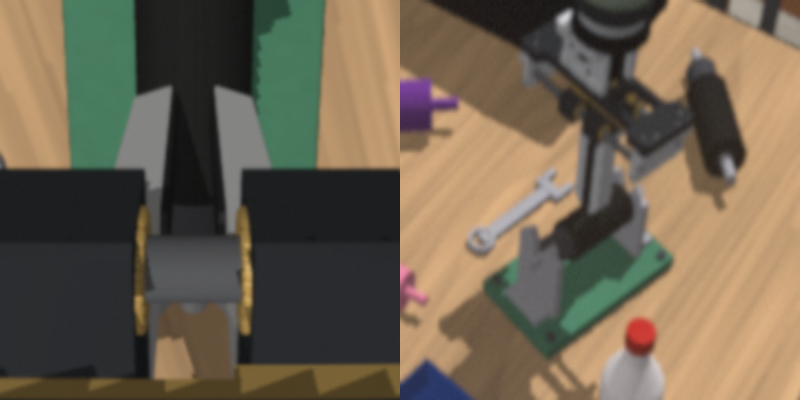

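The close-up shows the closed fingertips above the roller (near (390,189) in the scene picture, just over the black sleeve). So the real fingertips sit higher than the stated 19 mm ahead of the TCP. Descending a further 20 mm is safe in either case.

```bash
python3 -m inch '[0,0,10,0,0,0,94, 0,0,0,0,0,0,94, 0,0,0,0,0,0,94, 0,0,0,0,0,0,94, 0,0,0,0,0,0,94, 0,0,0,0,0,0,94, 0,0,-10,0,0,0,94, 0,0,-8,0,0,0,94, 0,0,-7,0,0,0,94, 0,0,-5,0,0,0,94, 0,0,0,0,0,0,94, 0,0,0,0,0,0,94]' 30
python3 -m inch '[0,0,0,0,0,0,60, 0,0,0,0,0,0,38, 0,0,0,0,0,0,38, 0,0,0,0,0,0,38, 0,0,0,0,0,0,38, 0,0,0,0,0,0,38, 0,0,0,0,0,0,38, 0,0,0,0,0,0,38]' 10
```

```text
clock: 6.88
tool_pos: [0.5518, 0.3187, 0.0539]
ee_rot: [2.502, 1.9, 0.001]
force: [1.1, 0.2, 0.8]
finger_gap: 0.999
grasp_force: 0.0
clock: 7.88
tool_pos: [0.5518, 0.3185, 0.0537]
ee_rot: [2.502, 1.9, 0.0]
force: [0.9, -0.7, 0.4]
finger_gap: 0.406
grasp_force: 2.5
```

```bash
python3 -m inch '[0,0,0,0,0,0,64, 0,0,0,0,0,0,64, 0,0,-4,0,0,0,64, 0,0,-4,0,0,0,64, 0,0,-4,0,0,0,64, 0,0,-3,0,0,0,64, 0,0,0,0,0,0,64]' 10
python3 -m inch '[0,0,0,0,0,0,36, 0,0,0,0,0,0,36, 0,0,0,0,0,0,36, 0,0,0,0,0,0,36, 0,0,0,0,0,0,36, 0,0,0,0,0,0,36]' 20
python3 - <<'E'
from h import *
im=snap('wrist');im2=snap('scene');c=im2[110:260,300:480]
a=cv2.resize(im[220:460,200:440],(400,400));b=cv2.resize(c,(400,400))
cv2.imwrite('pics/w4.png',np.hstack([a,b])[:,:,::-1])
E
```

```text
clock: 8.75
tool_pos: [0.5513, 0.3184, 0.0382]
ee_rot: [-2.502, -1.9, 0.001]
force: [0.2, 0.5, 0.4]
finger_gap: 0.683
grasp_force: 0.0
clock: 9.5
tool_pos: [0.5517, 0.3186, 0.0389]
ee_rot: [2.502, 1.9, 0.001]
force: [1.0, -0.2, 1.2]
finger_gap: 0.419
grasp_force: 20.0
```

View pics/w4.png

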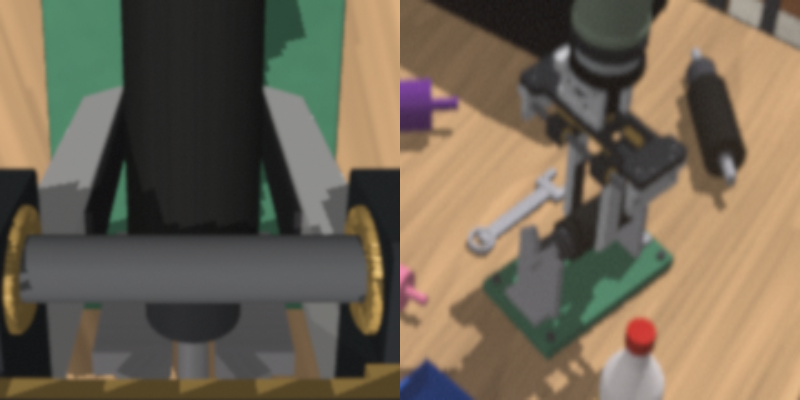

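Now the fingers straddle the sleeve: the gap is 39.4 mm at 20 N. The pads sit about 10 mm below the roller's axis. Lifting.

```bash
python3 -m inch '[0,0,0,0,0,0,30, 0,0,0,0,0,0,30, 0,0,5,0,0,0,30, 0,0,10,0,0,0,30, 0,0,15,0,0,0,30, 0,0,20,0,0,0,30, 0,0,20,0,0,0,30, 0,0,20,0,0,0,30, 0,0,10,0,0,0,30, 0,0,0,0,0,0,30]' 40
python3 - <<'E'
from h import *
for c in ('scene','top'):
  im=snap(c)
  for d in arm.look_for('worn',c): print(c,np.round(d['bbox']),d['confidence'])
print(arm.observe()['moment'],arm.observe()['force'])
P=arm.camera_params('scene');print(proj(P,arm.observe()['tool_pos']+np.array([0,0,.026])))
E
```

```text
clock: 10.85
tool_pos: [0.5524, 0.3189, 0.1401]
ee_rot: [2.502, 1.899, 0.004]
force: [-0.3, -0.3, -5.7]
finger_gap: 0.414
grasp_force: 40.0
scene [248. 139. 326. 158.] 0.68
scene [431. 128. 458. 180.] 0.58
scene [256. 197. 312. 230.] 0.57
scene [359. 148. 414. 177.] 0.56
top [100. 178. 158. 236.] 0.98
top [299. 260. 316. 328.] 0.56
top [242. 203. 276. 223.] 0.55
[-0.07796513  0.02094852 -0.02219105] [ 0.10791537 -0.25052213 -7.17525373]
[387.72189893 162.28379436]
```

```bash
python3 -m inch '[0,-20,0,0,0,0.02,30, 0,-30,0,0,0,0.02,30, 1,-32,0,0,0,0.02,30, 1,-32,0,0,0,0.02,30, 0,-32,0,0,0,0.02,30, 0,-32,0,0,0,0.02,30, 0,-32,0,0,0,0.021,30, 0,-32,0,0,0,0,30, 0,-32,0,0,0,0,30, 0,-25,0,0,0,0,30, 0,-15,0,0,0,0,30, 0,0,0,0,0,0,30]'
python3 -m inch '[0,0,-25,0,0,0,30, 0,0,-30,0,0,0,30, 0,0,-30,0,0,0,30, 0,0,-25,0,0,0,30, 0,0,-15,0,0,0,30, 0,0,-8,0,0,0,30, 0,0,0,0,0,0,30, 0,0,0,0,0,0,30]'
```

```text
clock: 12.55
tool_pos: [0.5534, 0.004, 0.1383]
ee_rot: [-2.363, -2.069, 0.0]
force: [0.4, 0.5, -5.8]
finger_gap: 0.418
grasp_force: 40.0
clock: 13.55
tool_pos: [0.5548, 0.0045, 0.0068]
ee_rot: [2.361, 2.07, 0.002]
force: [0.8, 0.2, -5.9]
finger_gap: 0.417
grasp_force: 40.0
```

```bash
python3 -m inch '[0,0,-3,0,0,0,30, 0,0,-2,0,0,0,30, 0,0,-1.5,0,0,0,30, 0,0,0,0,0,0,30]'
python3 - <<'E'
from h import *
s=arm.observe();print(s['force'],s['tool_pos'])
E
```

```text
clock: 14.05
tool_pos: [0.5536, 0.0045, -0.0009]
ee_rot: [-2.362, -2.071, 0.0]
force: [-0.0, 0.5, -6.4]
finger_gap: 0.42
grasp_force: 40.0
[-0.03925109  0.50115978 -6.38054084] [ 0.55359855  0.00452439 -0.00087521]
```

```bash
python3 -m inch '[0,0,-1,0,0,0,30, 0,0,-1,0,0,0,30, 0,0,0,0,0,0,30]'
python3 -m inch '[0,0,-1,0,0,0,30, 0,0,0,0,0,0,30]'
```

```text
clock: 14.42
tool_pos: [0.5537, 0.0046, -0.0011]
ee_rot: [-2.362, -2.071, 0.001]
force: [-5.3, 0.7, 6.1]
finger_gap: 0.418
grasp_force: 40.0
clock: 14.68
tool_pos: [0.5537, 0.0046, -0.0011]
ee_rot: [-2.362, -2.071, 0.001]
force: [-7.0, 0.2, 12.8]
finger_gap: 0.417
grasp_force: 40.0
```

```bash
python3 -m inch '[0,0,1,0,0,0,38, 0,0,0,0,0,0,44, 0,0,0,0,0,0,56, 0,0,0,0,0,0,60, 0,0,0,0,0,0,60, 0,0,20,0,0,0,60, 0,0,30,0,0,0,60, 0,0,30,0,0,0,60, 0,0,30,0,0,0,80, 0,0,20,0,0,0,94, 0,0,0,0,0,0,94, 0,0,0,0,0,0,94]'
python3 - <<'E'
from h import *
c='top';snap(c)
for t in ('worn','spare'):
  for d in arm.look_for(t,c): print(t,np.round(d['bbox']),d['confidence'])
E
```

```text
clock: 16.18
tool_pos: [0.5528, 0.0047, 0.126]
ee_rot: [-2.361, -2.07, 0.002]
force: [-0.4, -0.1, 0.9]
finger_gap: 0.99
grasp_force: 0.0
worn [203. 315. 261. 389.] 0.82
worn [ 99. 177. 168. 234.] 0.81
worn [299. 259. 317. 329.] 0.56
spare [476. 238. 540. 259.] 0.86
spare [479. 226. 530. 267.] 0.4
```

```bash
python3 -m inch '[-7,-20,20,0,0,0.025,94, -7,-30,10,0,0,0.025,94, -7,-32,0,0,0,0.025,94, -7,-32,0,0,0,0.025,94, -7,-32,0,0,0,0.025,94, -7,-32,0,0,0,0.025,94, -7,-32,0,0,0,0.025,94, -7,-32,0,0,0,0.025,94, -7,-32,0,0,0,0.025,94, -8,-25,0,0,0,0,94, 0,0,0,0,0,0,94, 0,0,0,0,0,0,94]'
python3 - <<'E'
from h import *
s=arm.observe();print(s['tool_pos'],np.degrees(2*np.arctan2(s['ee_rot'][1],s['ee_rot'][0]))-90)
P=arm.camera_params('wrist');im=snap('wrist')
def fit(im,P,lo,hi,box,z):
    hsv=cv2.cvtColor(im,cv2.COLOR_RGB2HSV);k=cv2.inRange(hsv,np.array(lo),np.array(hi));q=np.zeros_like(k);x0,y0,x1,y1=box;q[y0:y1,x0:x1]=k[y0:y1,x0:x1]
    cs=max(cv2.findContours(q,0,1)[0],key=cv2.contourArea).reshape(-1,2)
    w=np.array([at(P,x,y,z)[:2] for x,y in cs]).astype(np.float32)*1000
    r=cv2.minAreaRect(w);print('px',cs.min(0),cs.max(0),'centre',np.round(r[0],1),'size',np.round(r[1]),'ang',round(r[2],1))
fit(im,P,(5,180,90),(18,255,255),(200,60,450,400),.05)
for d in arm.outline_of('spare','wrist'):
    cs=max(cv2.findContours(d['pixels'].astype(np.uint8),0,1)[0],key=cv2.contourArea).reshape(-1,2)
    w=np.array([at(P,x,y,.05)[:2] for x,y in cs]).astype(np.float32)*1000
    r=cv2.minAreaRect(w);print(d['confidence'],d['bbox'],np.round(r[0],1),np.round(r[1]),r[2])
im=snap('top');fit(im,arm.camera_params('top'),(5,180,90),(18,255,255),(465,225,550,270),.058)
hsv=cv2.cvtColor(im,cv2.COLOR_RGB2HSV)
snap('scene','s5.png')
cv2.imwrite('pics/t5.png',im[:,:,::-1])
a=cv2.resize(im[165:265,325:445],(480,400));b=cv2.resize(snap('wrist'),(320,240))
o=np.zeros((400,800,3),np.uint8);o[:,:480]=a;o[:240,480:]=b;cv2.imwrite('pics/c5.png',o[:,:,::-1])
E
```

```text
clock: 17.82
tool_pos: [0.4824, -0.2935, 0.1564]
ee_rot: [-2.114, -2.322, -0.001]
force: [0.2, 0.8, -0.4]
finger_gap: 1.003
grasp_force: 0.0
[ 0.48242616 -0.29350275  0.15640874] -354.61417244607657
px [290 171] [340 309] centre [ 483.4 -302.4] size [ 40. 119.] ang 5.5
0.55 [293.5, 138.1, 341.6, 329.7] [ 483.8 -299.6] [ 42. 162.] 5.399556636810303
px [482 236] [526 256] centre [ 481.2 -285.3] size [ 40. 103.] ang 5.2
```

View pics/c5.png

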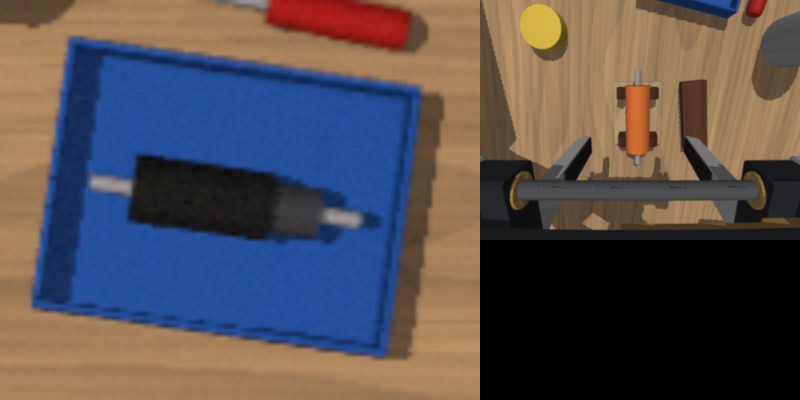

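The worn roller lies flat in the tray, black sleeve left and core right. The spare is centred between the fingers and aligned. Descending to grasp it.

```bash
python3 -m inch '[1,-4,-20,0,0,0,80, 0,0,-25,0,0,0,80, 0,0,-25,0,0,0,80, 0,0,-25,0,0,0,80, 0,0,-20,0,0,0,80, 0,0,-14,0,0,0,80, 0,0,-5,0,0,0,80, 0,0,0,0,0,0,80, 0,0,0,0,0,0,60, 0,0,0,0,0,0,46, 0,0,0,0,0,0,40, 0,0,0,0,0,0,36]' 15
python3 -m inch '[0,0,0,0,0,0,36, 0,0,0,0,0,0,36, 0,0,0,0,0,0,36, 0,0,0,0,0,0,30, 0,0,0,0,0,0,30]' 40
```

```text
clock: 19.58
tool_pos: [0.4837, -0.2985, 0.0233]
ee_rot: [2.114, 2.323, 0.0]
force: [0.3, -0.1, 0.6]
finger_gap: 0.456
grasp_force: 0.0
clock: 20.2
tool_pos: [0.483, -0.2985, 0.0232]
ee_rot: [-2.114, -2.323, 0.001]
force: [-5.3, -1.1, 4.2]
finger_gap: 0.418
grasp_force: 40.0
```

```bash
python3 -m inch '[0,0,5,0,0,0,30, 0,0,15,0,0,0,30, 0,0,25,0,0,0,30, 0,0,30,0,0,0,30, 0,0,30,0,0,0,30, 0,0,20,0,0,0,30, 0,0,0,0,0,0,30, 0,0,0,0,0,0,30]'
python3 -m inch '[2,20,0,0,0,-0.03,30, 5,45,0,0,0,-0.04,30, 6,55,0,0,0,-0.04,30, 6,55,0,0,0,-0.04,30, 7,60,0,0,0,-0.04,30, 7,60,0,0,0,-0.04,30, 7,60,0,0,0,-0.04,30, 7,60,0,0,0,-0.04,30, 6,50,0,0,0,-0.04,30, 5,40,0,0,0,-0.0165,30, 3,20,0,0,0,0,30, 0,0,0,0,0,0,30]'
```

```text
clock: 21.2
tool_pos: [0.4831, -0.2976, 0.1471]
ee_rot: [-2.113, -2.322, -0.0]
force: [-0.6, -0.1, -5.7]
finger_gap: 0.416
grasp_force: 40.0
clock: 22.7
tool_pos: [0.5438, 0.2271, 0.1468]
ee_rot: [-2.5, -1.902, 0.004]
force: [-0.0, -0.7, -5.3]
finger_gap: 0.417
grasp_force: 40.0
```

```bash
python3 -m inch '[1,16,0,0,0,0,30, 2,26,0,0,0,0,30, 2,26,0,0,0,0,30, 2,18,0,0,0,0,30, 0,0,-15,0,0,0,30, 0,0,-15,0,0,0,30, 0,0,-10,0,0,0,30, 0,0,0,0,0,0,30, 0,0,0,0,0,0,30]'
python3 - <<'E'
from h import *
s=arm.observe();print(s['tool_pos'],np.degrees(2*np.arctan2(s['ee_rot'][1],s['ee_rot'][0]))-90)
P=arm.camera_params('wrist');im=snap('wrist');T=snap('top');Pt=arm.camera_params('top')
c,sn=np.cos(np.radians(-15.6)),np.sin(np.radians(-15.6))
def st(x,y,z): return [.550+(c*x-sn*y)/1000,.314+(sn*x+c*y)/1000,z/1000]
zr=s['tool_pos'][2]*1000+26.5
for n,p in (('foot+y corners',[(-55,95,15),(55,95,15)]),('foot-y',[(-55,-95,15),(55,-95,15)]),('slot top +-62',[(0,62,92),(0,-62,92)]),('axle ends',[(0,80,zr),(0,-80,zr)]),('body ends top',[(0,55,zr+20),(0,-55,zr+20)])):
    print(n,[np.round(proj(P,st(*q)),1).tolist() for q in p],'top',[np.round(proj(Pt,st(*q)),1).tolist() for q in p])
hsv=cv2.cvtColor(im,cv2.COLOR_RGB2HSV);k=cv2.inRange(hsv,np.array((5,180,90)),np.array((18,255,255)));k[360:]=0
v,u=np.nonzero(k);print('orange px wrist',u.min(),u.max(),v.min(),v.max())
o=np.zeros((600,800,3),np.uint8);o[:, :560]=cv2.resize(im[80:380,180:460],(560,600));o[:240,560:]=cv2.resize(T[170:270,195:295],(240,240),interpolation=cv2.INTER_CUBIC);cv2.imwrite('pics/c6.png',o[:,:,::-1])
E
```

```text
clock: 23.82
tool_pos: [0.552, 0.3123, 0.1084]
ee_rot: [2.503, 1.898, 0.001]
force: [0.7, -0.9, -4.8]
finger_gap: 0.417
grasp_force: 40.0
[0.55198383 0.31234165 0.10842228] -15.641733666176663
foot+y corners [[236.2, 109.2], [386.3, 109.0]] top [[204.3, 225.6], [217.5, 181.6]]
foot-y [[248.0, 343.2], [376.4, 343.0]] top [[279.9, 248.0], [293.1, 203.5]]
slot top +-62 [[310.0, 158.7], [311.0, 358.3]] top [[217.2, 204.3], [269.4, 219.6]]
axle ends [[308.5, 119.8], [310.3, 431.4]] top [[205.5, 200.2], [275.0, 220.5]]
body ends top [[307.9, 182.6], [309.5, 418.3]] top [[214.3, 202.4], [262.8, 216.6]]
orange px wrist 272 358 177 359
```

View pics/c6.png

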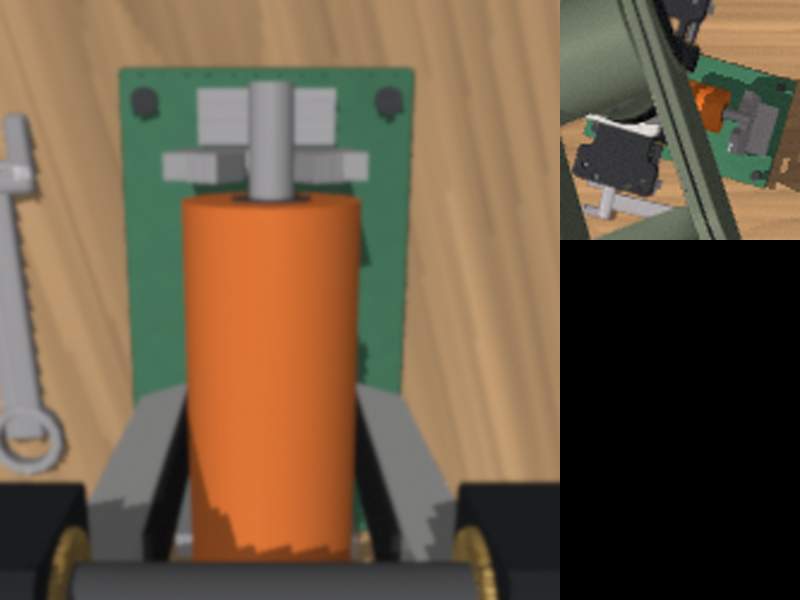

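The picture shows the spare above the stand, parallel to it. The foot's corners are at (240,115) and (386,115), the +y axle end at (315,121), the sleeve end at row 178 and the bracket top at rows 155-171. I'll work out the offset along the axis.

```bash
python3 - <<'E'
from h import *
s=arm.observe();t=s['tool_pos'];P=arm.camera_params('wrist')
c,sn=np.cos(np.radians(-15.64)),np.sin(np.radians(-15.64)); ax=np.array([-sn,c])
# rigid: axis position relative to TCP along axis for pixel row v at height dz below TCP
def rel(u,v,dz): 
    p=at(P,u,v,t[2]+dz); return ((p[:2]-t[:2])@ax)*1000, ((p[:2]-t[:2])@np.array([c,sn]))*1000
for n,va,vb,dz in (('worn seen',140.4,324.7,.065-.1883),('spare seen',138.1,329.7,.05-.1564)):
    a=rel(318,va,dz)[0];b=rel(318,vb,dz)[0];print(n,a,b,'mid',(a+b)/2,'len',a-b)
# stand position now, from this picture, relative to TCP
tz=t[2]
print('foot +y edge ->stand centre', [rel(u,115,.015-tz)[0]-95 for u in (240,386)],'lateral',(rel(240,115,.015-tz)[1]+rel(386.5,115,.015-tz)[1])/2)
print('bracket +y top centre -62 ->', rel(313,163,.092-tz)[0]-62)
for dz in (.024,.027,.030):
  print('axle end ->roller centre', rel(315,121,dz+.004)[0]-80,'body end ->',rel(315,178.5,dz+.019)[0]-55)
E
```

```text
worn seen 74.1232841077269 -91.67053096866407 mid -8.773623430468582 len 165.79381507639096
spare seen 75.6685242321379 -87.95071539677191 mid -6.141095582317007 len 163.6192396289098
foot +y edge ->stand centre [np.float64(-2.9305048122874666), np.float64(-2.993908643816752)] lateral -0.9229719280312771
bracket +y top centre -62 -> -1.2792827263355235
axle end ->roller centre 0.48106975774996386 body end -> 2.32110188746649
axle end ->roller centre 0.30351191871564254 body end -> 2.5789597849833754
axle end ->roller centre 0.12595407968134964 body end -> 2.8368176825001825
```

```bash
python3 -m inch '[-2.3,-2.5,0,0,0,0,30, 0,0,0,0,0,0,30, 0,0,-12,0,0,0,30, 0,0,-12,0,0,0,30, 0,0,-10,0,0,0,30, 0,0,-5,0,0,0,30, 0,0,-3,0,0,0,30, 0,0,-3,0,0,0,30, 0,0,0,0,0,0,30]'
python3 -m inch '[0,0,-3,0,0,0,30, 0,0,-3,0,0,0,30, 0,0,0,0,0,0,30]'
```

```text
clock: 25.05
tool_pos: [0.5494, 0.3101, 0.0632]
ee_rot: [-2.503, -1.899, -0.0]
force: [-0.2, -0.6, -6.3]
finger_gap: 0.412
grasp_force: 40.0
clock: 25.42
tool_pos: [0.5489, 0.3099, 0.0567]
ee_rot: [-2.502, -1.899, 0.001]
force: [-0.3, 0.2, -6.1]
finger_gap: 0.415
grasp_force: 40.0
```

```bash
python3 -m inch '[0,0,-3,0,0,0,30, 0,0,-3,0,0,0,30, 0,0,-2,0,0,0,30, 0,0,0,0,0,0,30]'
python3 -m inch '[0,0,-2,0,0,0,30, 0,0,-2,0,0,0,30, 0,0,-2,0,0,0,30, 0,0,0,0,0,0,30]'
```

```text
clock: 25.92
tool_pos: [0.549, 0.31, 0.0488]
ee_rot: [-2.502, -1.899, 0.001]
force: [0.7, 0.2, -6.2]
finger_gap: 0.415
grasp_force: 40.0
clock: 26.42
tool_pos: [0.549, 0.31, 0.0428]
ee_rot: [-2.502, -1.899, 0.001]
force: [0.0, -0.7, -5.4]
finger_gap: 0.421
grasp_force: 40.0
```

Inside the straight slots with no contact. Lowering the last millimetres.

```bash
python3 -m inch '[0,0,-1.5,0,0,0,30, 0,0,-1.5,0,0,0,30, 0,0,0,0,0,0,30]'
python3 -m inch '[0,0,-1,0,0,0,30, 0,0,0,0,0,0,30]'
python3 -m inch '[0,0,-1,0,0,0,30, 0,0,0,0,0,0,30]'
```

```text
clock: 26.8
tool_pos: [0.5491, 0.31, 0.0399]
ee_rot: [-2.503, -1.899, 0.001]
force: [-0.9, -0.8, -4.8]
finger_gap: 0.415
grasp_force: 40.0
clock: 27.05
tool_pos: [0.5492, 0.31, 0.0391]
ee_rot: [-2.503, -1.899, 0.0]
force: [-0.2, 0.4, -6.3]
finger_gap: 0.412
grasp_force: 40.0
clock: 27.3
tool_pos: [0.5495, 0.3101, 0.0384]
ee_rot: [2.503, 1.899, 0.001]
force: [-0.6, -0.1, -4.3]
finger_gap: 0.412
grasp_force: 40.0
```

```bash
python3 -m inch '[0,0,-0.7,0,0,0,30, 0,0,0,0,0,0,30]'
python3 -m inch '[0,0,-0.7,0,0,0,30, 0,0,0,0,0,0,30]'
python3 -c "
from cell import arm
s=arm.observe();print(s['force'],s['moment'],s['tool_pos'])"
```

```text
clock: 27.55
tool_pos: [0.5495, 0.3101, 0.0382]
ee_rot: [2.502, 1.899, 0.001]
force: [-1.3, -0.3, -0.4]
finger_gap: 0.416
grasp_force: 40.0
clock: 27.8
tool_pos: [0.5495, 0.3102, 0.0381]
ee_rot: [2.502, 1.899, 0.001]
force: [-3.6, -1.3, 5.4]
finger_gap: 0.416
grasp_force: 40.0
[-3.62027929 -1.25993874  5.43455099] [-0.42107683  0.78157136  0.00157597] [0.54952285 0.31017996 0.03810327]
```

Contact is at the expected seated height. Easing the grip, then opening and retreating.

```bash
python3 -m inch '[0,0,0,0,0,0,30, 0,0,0,0,0,0,30]' 8
python3 -m inch '[0,0,0,0,0,0,41, 0,0,0,0,0,0,46, 0,0,0,0,0,0,60, 0,0,0,0,0,0,70, 0,0,0,0,0,0,70, 0,0,20,0,0,0,70, 0,0,30,0,0,0,80, 0,0,40,0,0,0,94, 0,0,40,0,0,0,94, 0,0,0,0,0,0,94]'
python3 -m inch '[-30,-30,10,0,0,0,94, -40,-40,10,0,0,0,94, -40,-40,10,0,0,0,94, -40,-40,10,0,0,0,94, -30,-40,0,0,0,0,94, 0,0,0,0,0,0,94, 0,0,0,0,0,0,94]'
python3 - <<'E'
from h import *
T=snap('top');S=snap('scene')
o=np.zeros((600,800,3),np.uint8);o[:300]=np.hstack([cv2.resize(T[170:260,190:310],(400,300),interpolation=2),cv2.resize(S[140:260,320:480],(400,300),interpolation=2)])
o[300:]=np.hstack([cv2.resize(T,(400,300)),cv2.resize(S,(400,300))]);cv2.imwrite('pics/f.png',o[:,:,::-1])
P=arm.camera_params('scene')
hsv=cv2.cvtColor(T,cv2.COLOR_RGB2HSV);k=cv2.inRange(hsv,np.array((5,190,90)),np.array((16,255,255)));k[:,:205]=0;k[:,290:]=0;k[:185]=0;k[240:]=0
v,u=np.nonzero(k);w=np.array([at(arm.camera_params('top'),x,y,.075)[:2] for x,y in zip(u,v)]).astype(np.float32)*1000;print(cv2.minAreaRect(w))
E
```

```text
clock: 28.05
tool_pos: [0.5497, 0.3104, 0.038]
ee_rot: [2.503, 1.899, 0.002]
force: [-3.0, -1.4, 5.5]
finger_gap: 0.423
grasp_force: 8.0
clock: 29.3
tool_pos: [0.5529, 0.3116, 0.1734]
ee_rot: [2.5, 1.897, 0.018]
force: [0.8, -0.1, -0.3]
finger_gap: 1.0
grasp_force: 0.0
clock: 30.18
tool_pos: [0.3696, 0.1203, 0.2067]
ee_rot: [-2.503, -1.898, -0.001]
force: [0.8, 0.5, 0.4]
finger_gap: 1.002
grasp_force: 0.0
((549.085205078125, 314.79107666015625), (110.97459411621094, 38.3830451965332), 74.61013793945312)
```

View pics/f.png

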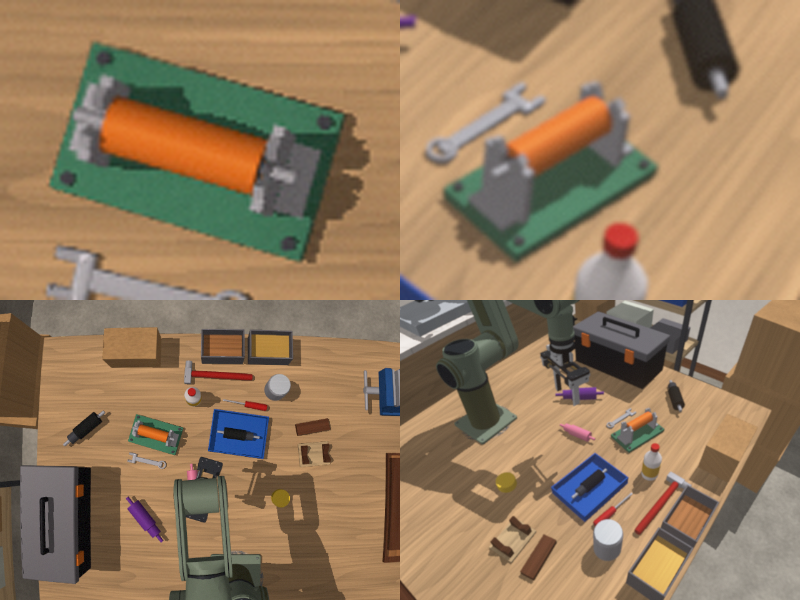

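The spare lies level between the brackets, centred at (549,315) mm where the worn one sat. The worn roller is in the tray and the bystanders are in place.

```bash
python3 -c "
from cell import arm
print(arm.hand_in())"
```

```text
the job is handed in; nothing more can be done
None
```

The worn roller lies flat in the blue tray, the orange spare sits in the stand's two slots and is let go, nothing else on the bench was moved, and the job was handed in at about 30 s on the robot's clock; no verdict came back.

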